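# Blow the rinsed balance weights dry and hang their basket up

## Task

Put all the rinsed brass weights from the paper sheet into the wire basket and hang the basket by its handle on the forked hook of the blow-off stand, where the air gun is. Let go of it and give the weights two bursts with the gun: squeeze the red trigger right up to the grip for about three seconds, let it spring fully out, squeeze once more for about three seconds and let it out again. Then take the basket with its weights off and hang it by its handle on the forked hook of the white-footed drying stand, leaving it hanging still with the weights in it, and leave the timer, petri dish, flask and brown bottle that stand about where they are.

Things in the scene. Friction and masses are not known exactly. Their poses are not given: they have to be found in the camera images.
- basket: open basket of green-coated wire, 180 mm (its x) by 140 mm (its y), rim 34 mm high, floor 4 mm thick, 350 g; origin at the centre of its underside, z up. A rigid steel handle stands across its middle (plane x = 0), so weights go in before and behind it (x about +-55 mm). Starts on the worktop right of the sheet. Hung, it can tilt about the handle bar: load both halves
- bail_mid (a point): middle of the basket's handle bar, on its axis, 125 mm above the basket's underside; axes as the basket's. The bar is level, along the basket's y, 8 mm thick and 121 mm long between two uprights (y = +-68 mm); its middle 42 mm have a black sleeve 12 mm thick, to be gripped from above
- weight_100: brass balance weight of 100 g, 25 mm across, 37 mm tall: a cylinder (straight for the lower 18 mm) with a neck and round knob on top. Origin at the centre of its underside, z along its axis. Starts upright on the sheet; 2 to 4 of the four weights are there, an absent one reads None
- weight_50: brass balance weight of 50 g, 21 mm across, 31 mm tall: a cylinder (straight for the lower 15 mm) with a neck and round knob on top. Origin at the centre of its underside, z along its axis. Starts upright on the sheet; 2 to 4 of the four weights are there, an absent one reads None
- weight_20a: brass balance weight of 20 g, 17 mm across, 25 mm tall: a cylinder (straight for the lower 12 mm) with a neck and round knob on top. Origin at the centre of its underside, z along its axis. Starts upright on the sheet; 2 to 4 of the four weights are there, an absent one reads None
- weight_20b: brass balance weight of 20 g, 17 mm across, 25 mm tall: a cylinder (straight for the lower 12 mm) with a neck and round knob on top. Origin at the centre of its underside, z along its axis. Starts upright on the sheet; 2 to 4 of the four weights are there, an absent one reads None
- sheet: white sheet of paper on the worktop, 185 mm (x) by 135 mm (y), under 1 mm thick, fixed; origin at its centre
- blow_stand: the blow-off stand, fixed: grey foot plate 10 mm thick, a rod (150 mm behind the origin, 190 mm tall) with a forked hook, and on its -y side a blue air gun with a red trigger, clamped on its side, its nozzle towards the hook. Origin on the worktop under the bend of the hook; the prongs point along its -x, roughly to the robot
- blow_hook (a point): rest point of the handle bar's middle (on its axis) on the blow-off stand's hook, 168 mm above the worktop; axes as the stand's. The hook is a fork: two level prongs 8 mm thick at y = +-42 mm, straight from 30 mm before this point to a cross bar 35 mm behind it; ends bent up with orange tips, 20 mm above the prongs' tops at 46 to 52 mm before it. The bar may rest 20 mm before to 25 mm behind
- grip_point (a point): centre of the air gun's fixed blue grip beside the trigger, at x -62, y -205, z 100 mm of the blow-off stand; axes as the stand's. The grip runs along x for 50 mm either way, is 28 mm wide (y) and 24 mm high. Pinch grip and trigger together from above, closing along y: 58 mm over both with the trigger out, 40 mm squeezed; their middle then lies 6 mm to +y of this point
- trigger_pad (a point): where fingers press the red trigger lever: on its outer (+y) face, 60 mm from its hinge, 100 mm above the worktop; it moves 18 mm with the lever. The lever runs beside the grip on its +y side, is 90 mm long, 18 mm high and 8 mm thick
- trigger (a joint): angle of the red trigger lever about its upright hinge at its +x end: 0 let out, 0.30 rad squeezed right up to the grip. Sprung: about 4 N at the pad to start, 10 N at full travel; it springs back when let go. A burst counts above 0.24, let out is below 0.06
- drying_stand: the drying stand, fixed: white foot plate 125 x 130 x 10 mm lying 65 to 190 mm behind its origin, a rod (150 mm behind the origin, 190 mm tall) with the same forked hook, no gun. Origin on the worktop under the bend of the hook; the prongs point along its -x, roughly to the robot
- drying_hook (a point): rest point of the handle bar's middle (on its axis) on the drying stand's hook, 168 mm above the worktop; axes as the stand's. The hook is a fork: two level prongs 8 mm thick at y = +-42 mm, straight from 30 mm before this point to a cross bar 35 mm behind it; ends bent up with orange tips, 20 mm above the prongs' tops at 46 to 52 mm before it. The bar may rest 20 mm before to 25 mm behind
- timer: off-white laboratory timer lying on its back, 70 x 62 x 22 mm, to be left alone; origin at the centre of its underside
- petri_dish: clear petri dish, 60 mm across, 14 mm high, to be left alone; origin at the centre of its underside
- tall_flask: conical glass flask, 56 mm across, 120 mm tall, to be left alone; origin at the centre of its underside
- brown_bottle: small brown glass bottle with a black cap, 36 mm across, 101 mm tall, to be left alone; origin at the centre of its underside

How it is judged:
By the outcome, as a careful person would: the job done as asked, in the order asked, and still so for the second after the job is handed in, with the robot touching nothing.
Of weight_100, weight_50, weight_20a, weight_20b only 2 to 4 are there at a start; the rules pass over those that are not, and their reading is None.
At some moment in a run one of weight_100, weight_50, weight_20a, weight_20b may be knocked a few centimetres aside while the robot is not near it.
It also fails if it takes over 210 s, if anything falls off the work surface, if the arm or the gripper's body presses on something with over 40 N, if the wrist force passes 120 N, or if a joint passes its speed limit or range.

## Robot

A 6-joint arm with a two-finger parallel gripper is mounted at the origin on a cart in front of the work surface, level with it; the furniture and walls round the work are solid. World frame = base frame: x ahead of the robot, y to its left, z up, the work surface at z = 0. Lengths are in m, angles in rad, forces in N, time in s.
With the tool pointing down it reaches from about 0.25 to 0.725 m from the base axis. Payload 4 kg.
Tool frame: the origin (TCP) lies on the centre line of the jaws, within the pads' length; the fingertips stand ahead of it and the grasp point (between the pads) lies 3 mm ahead of it (bot.tcp_to_tips is the z of the fingertips in the tool frame, in m); z points along the fingers, y is the line along which they close (so a half turn about z gives the same grasp; the last joint's range is limited). The gripper opens to 85 mm and grips with 20 to 120 N. Pads are 22 mm wide; open, the fingers measure 114 mm over their backs; the gripper's body (76 mm by 85 mm) begins 54 mm behind the grasp point. The pads swing forward as they close: fully open they stand 13 mm farther back than shut.
Start: joints at [1.116, 0.241, 0.005, 1.335, 0, 1.571], TCP at [0.22, 0.449, 0.253] pointing down, gripper open.
Joint ranges: [-2.72, 2.72], [-1.05, 1.87], [-1.09, 1.28], [-1.99, 2.15], [-1.42, 1.44], [-3.14, 3.14]. Speed limits (rad/s): [2.79, 2.79, 3.14, 3.14, 3.14, 3.14].

## Interface

Orientations are given as a unit quaternion [x, y, z, w].
In Python, from workcell import telemetry, camera, camera_params, ticket, boxes_of, cut_out, spot_point, bot gives the robot as it stands.
- The arm moves only by the shell command python3 -m creep 'ROWS'. ROWS is text: rows parted by semicolons, each of 5 numbers parted by spaces: the opening, from 0 (shut) to 1 (fully open), then the shift along the tool's x, y, z in units of 150 mm (1.0 is 150 mm), then the turn about the tool's z in units of 180 degrees (1.0 is 180 degrees). In form: claw x y z turn; .... A call has 1 to 12 rows; each row is the pose to reach, as a shift and turn from the pose commanded when the call began, along the tool's axes at that moment, turning the shorter way round; what a row does not reach only later rows make up. A row lasts 1/8 s, in which the tool goes at most 62.5 mm and 10.7 degrees, less where a joint would pass 70% of its speed; a pose out of reach is approached as far as the arm can. A call with a number of a shift or a turn outside -1 to 1 is refused whole. A call with a gripper value outside its range is refused whole. The fingers move at their own pace and stop on an object; the grip force is fixed at half the most. Time passes only in rows, so rows that repeat a pose let the fingers close. It gives the time, the measured TCP pose, the force, the opening and the grip force at its end, in the units of the state.
- telemetry.get_obs(): the state, without advancing time (a new reading comes with each control period).
- camera(name): name is "scene" or "top"; returns the picture (420x560x3 uint8, red, green, blue); there is no depth.
- camera_params(name): a dict with "camera_matrix" (3x3 intrinsics, pixels), "k1" (the pictures are not rectified: a ray, as slopes to the right and down, at radius r is drawn at 1 + k1 r^2 times it, then the intrinsics apply), "eye" and "attitude" of the camera in the world. Camera axes: x right, y down, z forward; pixel columns grow to the right and rows downward; lengths in m; the calibration is good to about 2 mm. A picture is of the moment at which its call begins. camera_params takes no time and is no camera call.
- ticket.job_done(): hands the job in; it is judged then, once.
Trained networks look in the newest picture that a camera, given by its name, has taken for a name from the list of things; names that differ only in an ending like _2 or _b are one class to them, and where a whole thing is asked for, a point or a joint stands for the part that bears it (a point fixed in the world has none). Each returns a list of dicts, best first, with "conf" (0 to 1); they miss things now and then, are a little off and sometimes report something else, mostly with a low value. They report only what shows in the picture. A call takes as long as a camera call.
- boxes_of(thing, camera): "at" ([x, y, z] in m, in world coordinates, good to about 4 mm: the middle of the surface that is visible of it).
- cut_out(thing, camera): "pixels" (420x560 bool, what is visible of it).
- spot_point(thing, camera): "at" ([x, y, z] in m, in world coordinates, good to about 4 mm: a listed point, or the origin of a listed thing).
The state is a dict: "clock": time; "joint_pos": joint angles; "joint_vel": joint speeds; "tau": joint torques, N m; "eef_pos": TCP position; "tool_rot": TCP orientation; "ft_force": force on the tool from outside, world axes, zero at the start; "ft_torque": the same for the moment, N m; "grip_width": finger opening in m; "grasp_force": force on a finger pad.
Only numpy, scipy, OpenCV 4.12 (cv2) and the standard library are available. Lean on these libraries where they do the work, as an engineer would, in place of code of your own. Each camera call takes 0.05 s, during which the arm holds its last target. There are 200 camera calls.

## Working session

There is one attempt and no reset: what is moved stays moved. The work goes in short steps, Python scripts to look and compute and a shell command to move; the robot and the scene stay as the last step left them, time stands still between calls to the robot, and variables do not carry over. Pictures are saved under pics/ and viewed, at most 14 in all, crops included, and the job is handed in when it is done.

```bash
mkdir -p pics; ls; cat > h.py <<'E'
import numpy as np, cv2
from scipy.spatial.transform import Rotation as R
from workcell import telemetry, camera, camera_params, ticket, boxes_of, cut_out, spot_point, bot
def st():
    o=telemetry.get_obs(); print('t',round(o['clock'],2),'p',np.round(o['eef_pos'],4),'R',np.round(R.from_quat(o['tool_rot']).as_matrix(),3).tolist(),'w',round(o['grip_width'],4),'gf',round(float(o['grasp_force']),1),'f',np.round(o['ft_force'],1),'q6',np.round(o['joint_pos'],2)); return o
def rows(target,o=None,yaw=None):
    "shift in tool units to reach world TCP target; turn to make the tool y axis lie along yaw (world angle)"
    o=o or telemetry.get_obs(); M=R.from_quat(o['tool_rot']).as_matrix()
    d=M.T@(np.array(target)-o['eef_pos'])/.15
    t=None
    if yaw is not None:
        v=M.T@np.array([np.cos(yaw),np.sin(yaw),0]); a=np.arctan2(v[1],v[0])-np.pi/2
        t=((a+np.pi/2)%np.pi-np.pi/2)/np.pi
    print('row',np.round(d,3),'turn',None if t is None else round(t,4)); return d,t
def save(n,c):
    im=camera(c); cv2.imwrite('pics/'+n,im[:,:,::-1]); return im
E
python3 - <<'E'
from h import *
o=st(); print(bot.tcp_to_tips)
a=save('s0.png','scene'); b=save('t0.png','top')
cv2.imwrite('pics/both.png',cv2.resize(np.hstack([a,b])[:,:,::-1],(800,300)))
for c in('scene','top'):
    p=camera_params(c); print(c,p['eye'])
    for n in['bail_mid','basket','weight_100','weight_50','weight_20a','sheet','blow_hook','drying_hook','grip_point','trigger_pad','blow_stand','drying_stand','timer','petri_dish','tall_flask','brown_bottle']:
        print(n,[(np.round(d['at'],3).tolist(),round(d['conf'],2)) for d in spot_point(n,c)[:4]])
E
```

```text
pics
t 0.0 p [0.2194 0.4486 0.2524] R [[-0.898, 0.439, -0.001], [0.439, 0.898, -0.002], [0.0, -0.002, -1.0]] w 0.0856 gf 0.0 f [-0.2  0.2 -1.1] q6 [1.12 0.24 0.   1.34 0.   1.57]
0.022
scene [-0.02943417  0.79577037  0.60953734]
bail_mid []
basket []
weight_100 [([0.414, 0.155, -0.002], 0.62)]
weight_50 [([0.414, 0.155, -0.002], 0.62)]
weight_20a [([0.39, 0.257, -0.0], 0.53)]
sheet [([0.407, 0.207, -0.001], 0.59)]
blow_hook [([0.557, -0.203, 0.166], 0.55)]
drying_hook [([0.571, 0.357, 0.169], 0.79), ([0.555, -0.201, 0.167], 0.69), ([0.458, -0.402, 0.105], 0.32)]
grip_point [([0.458, -0.4, 0.105], 0.58)]
trigger_pad [([0.462, -0.356, 0.102], 0.54)]
blow_stand []
drying_stand [([0.393, 0.257, -0.003], 0.57)]
timer [([0.662, -0.041, -0.002], 0.56)]
petri_dish [([0.734, 0.089, 0.0], 0.59)]
tall_flask [([0.737, 0.164, 0.0], 0.67)]
brown_bottle []
top [ 0.44026951 -0.00465586  1.37739281]
bail_mid [([0.512, -0.005, 0.128], 0.61)]
basket [([0.517, -0.003, -0.002], 0.94)]
weight_100 [([0.409, 0.154, -0.0], 0.52)]
weight_50 [([0.409, 0.154, -0.0], 0.52)]
weight_20a [([0.392, 0.26, -0.0], 0.62)]
sheet [([0.41, 0.209, 0.001], 0.64), ([0.395, 0.256, -0.003], 0.49)]
blow_hook [([0.561, -0.202, 0.176], 0.65), ([0.41, 0.154, -0.002], 0.2)]
drying_hook [([0.574, 0.361, 0.167], 0.76)]
grip_point [([0.395, 0.258, -0.0], 0.7), ([0.461, -0.4, 0.096], 0.65), ([0.662, -0.044, 0.003], 0.29)]
trigger_pad [([0.463, -0.354, 0.099], 0.61)]
blow_stand []
drying_stand []
timer [([0.66, -0.043, -0.001], 0.63)]
petri_dish [([0.733, 0.09, -0.003], 0.95)]
tall_flask [([0.732, 0.163, 0.001], 0.66)]
brown_bottle [([0.664, 0.182, 0.001], 0.7), ([0.394, 0.26, -0.0], 0.63)]
```

View pics/s0.png

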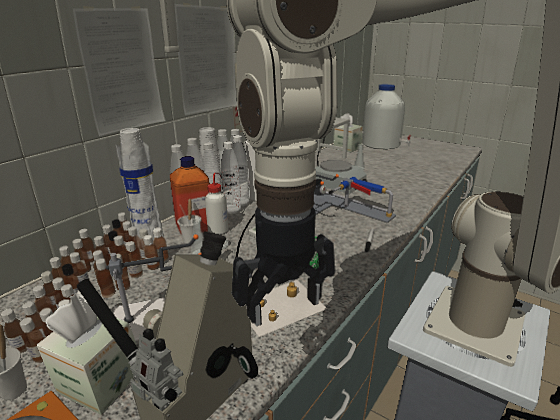

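View pics/t0.png

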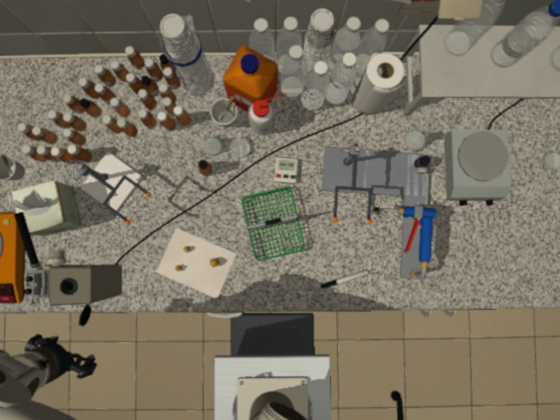

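The scene view shows three brass weights on the sheet, near (270,300), (292,290) and (273,315). In the top view they are at (215,262), (188,249) and (180,268). The basket is at (273,222), the blow-off fork tips at (335,218) and (370,220), the gun at (420,235), and the drying fork at about (125,195).

```bash
cat >> h.py <<'E'
def ray(c,u,v,z):
    p=camera_params(c); K=p['camera_matrix']; k=np.float64(p['k1'])
    q=cv2.undistortPoints(np.float64([[[u,v]]]),np.float64(K),np.float64([k,0,0,0,0])).ravel()
    A=np.array(p['attitude']); M=A if A.shape==(3,3) else R.from_quat(A).as_matrix()
    d=M@np.array([q[0],q[1],1]); e=np.array(p['eye']); return e+d*(z-e[2])/d[2]
def orange(im,box):
    x0,y0,x1,y1=box; h=cv2.cvtColor(im[y0:y1,x0:x1],cv2.COLOR_RGB2HSV)
    m=cv2.inRange(h,(5,150,110),(18,255,255)); n,l,s,c=cv2.connectedComponentsWithStats(m)
    return [(s[i,4],(c[i]+[x0,y0]).round(1).tolist()) for i in range(1,n) if s[i,4]>2]
E
python3 - <<'E'
from h import *
b=cv2.imread('pics/t0.png')[:,:,::-1]
print(camera_params('top'))
crop=b[130:290,85:450]; cv2.imwrite('pics/c0.png',cv2.resize(crop,None,fx=2.15,fy=2.15,interpolation=cv2.INTER_CUBIC)[:,:,::-1])
for n,bx in(('dry',(85,150,175,240)),('blow',(320,190,390,240))):
    for a,c in orange(b,bx): print(n,a,c,ray('top',*c,.185).round(4))
for n in['weight_100','weight_20a']:
    camera('top')
    print(n,[(np.round(d['at'],3).tolist(),round(d['conf'],2)) for d in boxes_of(n,'top')])
    for d in cut_out(n,'top'):
        ys,xs=np.nonzero(d['pixels']); print(d['conf'],len(xs),xs.mean(),ys.mean(),np.ptp(xs),ray('top',xs.mean(),ys.mean(),.015).round(4))
d=cut_out('basket','top')[0]; ys,xs=np.nonzero(d['pixels']); P=np.float32([ray('top',x,y,.034)[:2] for x,y in zip(xs,ys)])
print('basket rect',d['conf'],cv2.minAreaRect(P*1000))
E
```

```text
{'camera_matrix': array([[493.45952455,   0.        , 275.82152742],
       [  0.        , 493.45952455, 208.49058969],
       [  0.        ,   0.        ,   1.        ]]), 'k1': -0.04452207295344311, 'eye': array([ 0.44026951, -0.00465586,  1.37739281]), 'attitude': array([-0.70374279,  0.70918748, -0.03242777,  0.02734289])}
dry 14 [147.6, 194.1] [0.5788 0.2982 0.185 ]
dry 14 [127.2, 221.8] [0.5116 0.3469 0.185 ]
blow 14 [335.1, 218.7] [ 0.5154 -0.1572  0.185 ]
blow 13 [369.4, 221.4] [ 0.5082 -0.2405  0.185 ]
weight_100 [([0.408, 0.154, 0.022], 0.48)]
0.66 60 213.5 262.0 9 [0.4095 0.1574 0.015 ]
weight_20a []
basket rect 0.82 ((514.3109741210938, -5.161079406738281), (181.79940795898438, 146.1286163330078), 12.916504859924316)
```

View pics/c0.png

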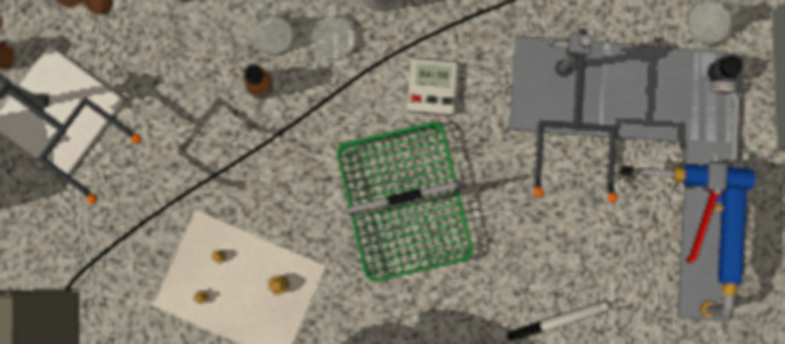

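```bash
cat >> h.py <<'E'
def brass(box=(150,225,245,300),z=.014,save_as=None):
    im=camera('top'); x0,y0,x1,y1=box
    h=cv2.cvtColor(im[y0:y1,x0:x1],cv2.COLOR_RGB2HSV); m=cv2.inRange(h,(10,110,50),(30,255,255))
    n,l,s,c=cv2.connectedComponentsWithStats(m); out=[]
    for i in range(1,n):
        if s[i,4]>6:
            p=ray('top',*(c[i]+[x0,y0]),z); out.append(p); print('brass',s[i,2:5],(c[i]+[x0,y0]).round(1),p.round(4))
    return out
E
python3 - <<'E'
from h import *
brass()
rows([.409,.156,.15],yaw=np.radians(102.5))
E
```

```text
brass [ 6  5 23] [186.2 248.9] [0.4459 0.2328 0.014 ]
brass [ 9  8 58] [214.1 262.2] [0.4089 0.1558 0.014 ]
brass [ 5  5 22] [178.1 267.9] [0.3939 0.2549 0.014 ]
row [-1.993 -1.201  0.689] turn -0.2142
```

```bash
python3 -m creep '1 -1 -0.6 0 -0.214;1 -1 -0.6 0 -0.214;1 -1 -0.6 0 -0.214;1 -1 -0.6 0 -0.214;1 -1 -0.6 0 -0.214;1 -1 -0.6 0 -0.214;1 -1 -0.6 0 -0.214'; python3 - <<'E'
from h import *
st(); rows([.409,.156,.15],yaw=np.radians(102.5))
E
```

```text
clock: 2.98
eef_pos: [0.3145, 0.3031, 0.2533]
tool_rot: [-0.109, 0.994, 0.0, -0.0]
ft_force: [-0.3, 0.8, -0.0]
grip_width: 0.0855
grasp_force: 0.0
t 2.98 p [0.3145 0.3031 0.2533] R [[-0.976, -0.216, -0.0], [-0.216, 0.976, 0.0], [0.0, 0.0, -1.0]] w 0.0855 gf 0.0 f [-0.3  0.8 -0. ] q6 [ 0.77  0.12 -0.15  1.31  0.    0.55]
row [-0.404 -1.094  0.688] turn -0.0002
```

```bash
python3 -m creep '0.6 -0.4 -1 0.2 0;0.6 -0.4 -1 0.3 0;0.6 -0.4 -1 0.4 0;0.6 -0.4 -1 0.6 0;0.6 -0.4 -1 0.6 0' >/dev/null; python3 - <<'E'
from h import *
brass((150,225,210,300)); st(); rows([.409,.156,.030])
save('s1.png','scene')
E
```

```text
t 3.65 p [0.405  0.1691 0.1628] R [[-0.976, -0.216, -0.002], [-0.216, 0.976, -0.001], [0.003, -0.0, -1.0]] w 0.051 gf 0.0 f [ 0.8 -0.3  0.5] q6 [ 0.4   0.19 -0.31  1.08  0.    0.18]
row [-0.009 -0.091  0.885] turn None
```

View pics/s1.png

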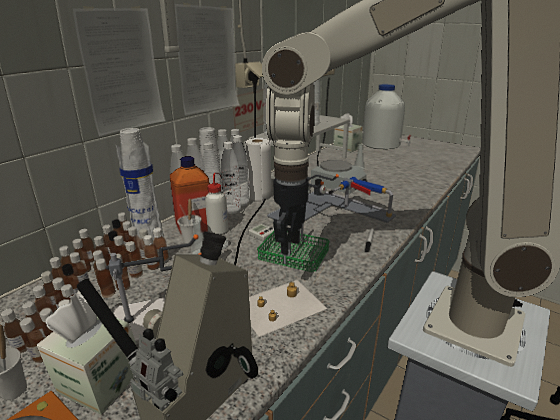

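```bash
python3 -m creep '0.6 -0.01 -0.08 0.3 0;0.6 -0.01 -0.08 0.6 0;0.6 -0.01 -0.08 0.8 0;0.6 -0.01 -0.08 0.9 0;0.6 -0.01 -0.08 0.9 0;0 -0.01 -0.08 0.9 0;0 -0.01 -0.08 0.9 0;0 -0.01 -0.08 0.9 0;0 -0.01 -0.08 0.9 0;0 -0.01 -0.08 0.9 0'; python3 -m creep '0 0 0 -0.5 0;0 0 0 -0.9 0;0 0 0 -1 0;0 0 0 -1 0'; python3 - <<'E'
from h import *
st(); b=np.array([.514,-.005]); a=np.radians(12.5); X=np.array([np.cos(a),np.sin(a)]);Y=np.array([-X[1],X[0]])
for x,y in((-.055,0),(.058,.024),(.058,-.024)): print(x,y,(b+x*X+y*Y).round(4)); rows([*(b+x*X+y*Y),.2])
E
```

```text
clock: 4.95
eef_pos: [0.4112, 0.1583, 0.0301]
tool_rot: [-0.109, 0.994, 0.001, 0.002]
ft_force: [-1.2, 0.9, 5.6]
grip_width: 0.0223
grasp_force: 58.7
clock: 5.45
eef_pos: [0.4116, 0.1582, 0.1812]
tool_rot: [-0.109, 0.994, 0.001, 0.003]
ft_force: [0.1, -0.3, -1.5]
grip_width: 0.022
grasp_force: 59.5
t 5.45 p [0.4116 0.1582 0.1812] R [[-0.976, -0.216, 0.006], [-0.216, 0.976, 0.002], [-0.007, 0.001, -1.0]] w 0.022 gf 59.5 f [ 0.1 -0.3 -1.5] q6 [ 0.37  0.17 -0.28  1.11 -0.    0.15]
-0.055 0 [ 0.4603 -0.0169]
row [-0.066 -1.21  -0.126] turn None
0.058 0.024 [0.5654 0.031 ]
row [-0.819 -1.049 -0.121] turn None
0.058 -0.024 [ 0.5758 -0.0159]
row [-0.819 -1.369 -0.121] turn None
```

```bash
python3 -m creep '0 -0.03 -0.4 -0.1 0;0 -0.05 -0.8 -0.1 0;0 -0.06 -1 -0.1 0;0 -0.06 -1 -0.1 0;0 -0.06 -1 -0.1 0' >/dev/null; python3 -m creep '0 0 -0.21 0 0;0 0 -0.21 0.4 0;0 0 -0.21 0.8 0;0 0 -0.21 0.9 0;0 0 -0.21 0.9 0;0 0 -0.21 0.9 0'; python3 - <<'E'
from h import *
st(); rows([.4603,-.0169,.036])
E
```

```text
clock: 6.82
eef_pos: [0.4586, -0.017, 0.0591]
tool_rot: [-0.109, 0.994, -0.0, 0.001]
ft_force: [0.4, -0.9, -0.9]
grip_width: 0.0224
grasp_force: 59.6
t 6.83 p [ 0.4586 -0.017   0.0591] R [[-0.976, -0.217, 0.002], [-0.217, 0.976, 0.0], [-0.002, -0.0, -1.0]] w 0.0224 gf 59.6 f [ 0.4 -0.9 -0.9] q6 [-0.04  0.35 -0.41  0.81  0.   -0.26]
row [-0.011 -0.002  0.154] turn None
```

Lower, release, rise, then go to the second weight.

```bash
python3 -m creep '0 0 0 0.08 0;0 0 0 0.15 0;0 0 0 0.15 0;0.4 0 0 0.15 0;0.4 0 0 0.15 0;0.4 0 0 0.1 0;0.4 0 0 -0.3 0;0.4 0 0 -0.7 0;0.4 0 0 -0.8 0;0.4 0 0 -0.8 0'; python3 - <<'E'
from h import *
st(); 
for p in([.446,.2328],[.394,.255]): rows([*p,.16])
E
```

```text
clock: 8.07
eef_pos: [0.4591, -0.0178, 0.1805]
tool_rot: [-0.109, 0.994, -0.0, 0.002]
ft_force: [-0.4, 0.2, -0.0]
grip_width: 0.0343
grasp_force: 0.0
t 8.07 p [ 0.4591 -0.0178  0.1805] R [[-0.976, -0.216, 0.005], [-0.216, 0.976, -0.0], [-0.005, -0.001, -1.0]] w 0.0343 gf 0.0 f [-0.4  0.2 -0. ] q6 [-0.04  0.2  -0.24  1.12 -0.   -0.26]
row [-0.274  1.651  0.136] turn None
row [0.032 1.87  0.134] turn None
```

```bash
python3 -m creep '0.5 -0.1 0.4 0 0;0.5 -0.2 0.8 0 0;0.5 -0.27 1 0 0;0.5 -0.27 1 0 0;0.5 -0.27 1 0 0' >/dev/null; python3 -m creep '0.5 0 0.4 0 0;0.5 0 0.65 0.1 0;0.5 0 0.65 0.14 0;0.5 0 0.65 0.14 0'; python3 - <<'E'
from h import *
st(); save('s2.png','scene'); rows([.446,.2328,.031])
for n in('weight_20a','weight_50'): print(n,[(np.round(d['at'],3).tolist(),round(d['conf'],2)) for d in spot_point(n,'scene')])
im=cv2.imread('pics/s2.png')[180:350,200:400]; cv2.imwrite('pics/s2c.png',cv2.resize(im,None,fx=3.5,fy=3.5))
E
```

```text
clock: 9.2
eef_pos: [0.4435, 0.231, 0.1565]
tool_rot: [-0.108, 0.994, -0.001, -0.001]
ft_force: [0.8, 0.1, -0.1]
grip_width: 0.0426
grasp_force: 0.0
t 9.2 p [0.4435 0.231  0.1565] R [[-0.977, -0.214, -0.002], [-0.214, 0.977, -0.002], [0.002, -0.001, -1.0]] w 0.0426 gf 0.0 f [ 0.8  0.1 -0.1] q6 [ 0.48  0.31 -0.17  1.1  -0.    0.26]
row [-0.017  0.009  0.84 ] turn None
weight_20a [([0.391, 0.256, -0.001], 0.64)]
weight_50 [([0.536, -0.201, -0.0], 0.66), ([0.456, -0.016, 0.006], 0.62)]
```

View pics/s2c.png

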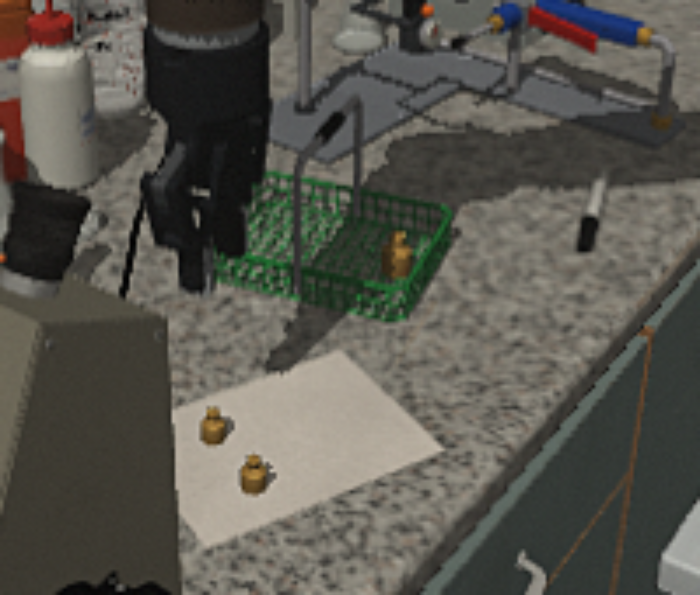

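The first weight stands in the near half of the basket, at crop (400,255). The two small weights are still on the sheet, at (213,428) and (254,475).

```bash
python3 -c "
from h import *
print(ray('scene',260.9,302.3,.012),ray('scene',272.6,315.5,.012))"; python3 -m creep '0.5 -0.02 0.01 0.3 0;0.5 -0.02 0.01 0.6 0;0.5 -0.02 0.01 0.8 0;0.5 -0.02 0.01 0.84 0;0.5 -0.02 0.01 0.84 0;0 -0.02 0.01 0.84 0;0 -0.02 0.01 0.84 0;0 -0.02 0.01 0.84 0;0 -0.02 0.01 0.84 0;0 -0.02 0.01 0.84 0'; python3 -m creep '0 0 0 -0.5 0;0 0 0 -0.9 0;0 0 0 -1 0;0 0 0 -1 0'; python3 - <<'E'
from h import *
st(); rows([.5654,.031,.18])
E
```

```text
[0.44326274 0.23627964 0.012     ] [0.39172423 0.25719237 0.012     ]
clock: 10.6
eef_pos: [0.4479, 0.2353, 0.0331]
tool_rot: [-0.109, 0.994, 0.0, 0.002]
ft_force: [-0.7, -1.6, 5.7]
grip_width: 0.0127
grasp_force: 58.6
clock: 11.1
eef_pos: [0.4482, 0.2357, 0.1844]
tool_rot: [-0.109, 0.994, 0.001, 0.003]
ft_force: [0.3, -0.7, -0.3]
grip_width: 0.0122
grasp_force: 58.7
t 11.1 p [0.4482 0.2357 0.1844] R [[-0.976, -0.216, 0.006], [-0.216, 0.976, 0.003], [-0.007, 0.002, -1.0]] w 0.0122 gf 58.7 f [ 0.3 -0.7 -0.3] q6 [ 0.48  0.29 -0.11  1.16  0.    0.27]
row [-0.468 -1.501  0.029] turn None
```

```bash
python3 -m creep '0 -0.13 -0.4 -0.05 0;0 -0.25 -0.8 -0.05 0;0 -0.31 -1 -0.05 0;0 -0.31 -1 -0.05 0;0 -0.31 -1 -0.05 0' >/dev/null; python3 -m creep '0 -0.16 -0.4 0 0;0 -0.16 -0.5 0.2 0;0 -0.16 -0.5 0.6 0;0 -0.16 -0.5 0.8 0;0 -0.16 -0.5 0.9 0;0 -0.16 -0.5 0.9 0'; python3 - <<'E'
from h import *
st(); rows([.5654,.031,.039])
E
```

```text
clock: 12.48
eef_pos: [0.5631, 0.0312, 0.0531]
tool_rot: [-0.109, 0.994, 0.0, -0.001]
ft_force: [0.2, -0.3, 0.2]
grip_width: 0.0124
grasp_force: 58.8
t 12.47 p [0.5631 0.0312 0.0531] R [[-0.976, -0.217, -0.002], [-0.217, 0.976, -0.0], [0.002, 0.0, -1.0]] w 0.0124 gf 58.8 f [ 0.2 -0.3  0.2] q6 [ 0.06  0.53 -0.12  0.92  0.   -0.16]
row [-0.015 -0.005  0.094] turn None
```

```bash
python3 -m creep '0 -0.01 0 0.05 0;0 -0.01 0 0.09 0;0 -0.01 0 0.09 0;0.35 -0.01 0 0.09 0;0.35 -0.01 0 0.09 0;0.35 -0.01 0 0.05 0;0.35 -0.01 0 -0.3 0;0.35 -0.01 0 -0.7 0;0.35 -0.01 0 -0.88 0;0.35 -0.01 0 -0.88 0'; python3 - <<'E'
from h import *
st(); 
rows([.3935,.2553,.16])
E
```

```text
clock: 13.72
eef_pos: [0.5674, 0.0307, 0.1894]
tool_rot: [-0.109, 0.994, -0.0, 0.004]
ft_force: [-0.3, 0.8, -0.4]
grip_width: 0.03
grasp_force: 0.0
t 13.72 p [0.5674 0.0307 0.1894] R [[-0.976, -0.216, 0.007], [-0.216, 0.976, 0.0], [-0.007, -0.001, -1.0]] w 0.03 gf 0.0 f [-0.3  0.8 -0.4] q6 [ 0.05  0.4   0.07  1.23 -0.   -0.16]
row [0.81  1.713 0.188] turn None
```

```bash
python3 -m creep '0.5 0.15 0.3 0 0;0.5 0.35 0.7 0 0;0.5 0.5 1 0 0;0.5 0.5 1 0 0;0.5 0.5 1 0 0' >/dev/null; python3 -m creep '0.5 0.2 0.4 0 0;0.5 0.31 0.71 0.1 0;0.5 0.31 0.71 0.19 0;0.5 0.31 0.71 0.19 0;0.5 0.31 0.71 0.19 0'; python3 - <<'E'
from h import *
st(); save('s3.png','scene'); rows([.3935,.2553,.026])
im=cv2.imread('pics/s3.png')[180:350,200:400]; cv2.imwrite('pics/s3c.png',cv2.resize(im,None,fx=3.5,fy=3.5))
for n in('weight_20a','weight_50'): print(n,[(np.round(d['at'],3).tolist(),round(d['conf'],2)) for d in spot_point(n,'scene')])
E
```

```text
clock: 14.98
eef_pos: [0.3926, 0.2537, 0.1573]
tool_rot: [-0.107, 0.994, -0.0, 0.0]
ft_force: [-0.0, -0.1, 0.3]
grip_width: 0.0428
grasp_force: 0.0
t 14.97 p [0.3926 0.2537 0.1573] R [[-0.977, -0.213, 0.0], [-0.213, 0.977, -0.0], [-0.0, -0.0, -1.0]] w 0.0428 gf 0.0 f [-0.  -0.1  0.3] q6 [ 0.57  0.24 -0.25  1.08 -0.    0.36]
row [-0.007  0.008  0.877] turn None
weight_20a [([0.39, 0.256, -0.002], 0.5), ([0.66, -0.04, -0.001], 0.44), ([0.737, 0.163, -0.003], 0.3)]
weight_50 [([0.456, -0.019, 0.005], 0.51)]
```

View pics/s3c.png

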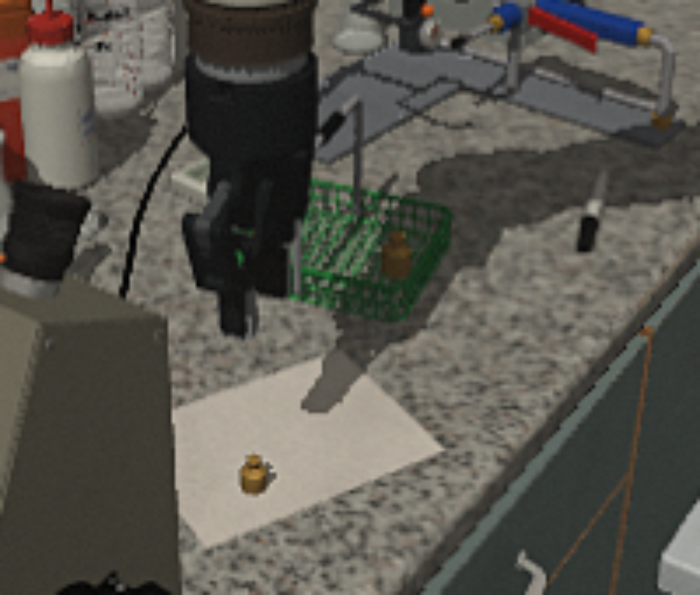

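One weight is left on the sheet, at crop (254,475), where it was expected. I'll pick it up.

```bash
python3 -m creep '0.5 -0.01 0.01 0.3 0;0.5 -0.01 0.01 0.6 0;0.5 -0.01 0.01 0.8 0;0.5 -0.01 0.01 0.87 0;0.5 -0.01 0.01 0.87 0;0 -0.01 0.01 0.87 0;0 -0.01 0.01 0.87 0;0 -0.01 0.01 0.87 0;0 -0.01 0.01 0.87 0;0 -0.01 0.01 0.87 0'; python3 -m creep '0 0 0 -0.5 0;0 0 0 -0.9 0;0 0 0 -1 0;0 0 0 -1 0'; python3 - <<'E'
from h import *
st(); rows([.5758,-.0159,.18])
E
```

```text
clock: 16.38
eef_pos: [0.3938, 0.2573, 0.0284]
tool_rot: [-0.109, 0.994, 0.001, 0.002]
ft_force: [-0.6, -0.9, 6.4]
grip_width: 0.0133
grasp_force: 58.6
clock: 16.88
eef_pos: [0.3941, 0.2577, 0.1797]
tool_rot: [-0.109, 0.994, 0.002, 0.003]
ft_force: [0.2, -0.3, 0.1]
grip_width: 0.0135
grasp_force: 58.9
t 16.88 p [0.3941 0.2577 0.1797] R [[-0.976, -0.216, 0.006], [-0.216, 0.976, 0.004], [-0.006, 0.002, -1.0]] w 0.0135 gf 58.9 f [ 0.2 -0.3  0.1] q6 [ 0.58  0.23 -0.21  1.13  0.    0.36]
row [-7.890e-01 -2.043e+00 -2.000e-03] turn None
```

```bash
python3 -m creep '0 -0.13 -0.4 -0.08 0;0 -0.25 -0.8 -0.08 0;0 -0.4 -1 -0.08 0;0 -0.4 -1 -0.08 0;0 -0.4 -1 -0.08 0' >/dev/null; python3 -m creep '0 -0.2 -0.4 0 0;0 -0.38 -0.8 0 0;0 -0.38 -1 0 0;0 -0.38 -1 0.1 0;0 -0.38 -1 0.5 0;0 -0.38 -1 0.9 0;0 -0.38 -1 0.9 0;0 -0.38 -1 0.9 0'; python3 - <<'E'
from h import *
st(); rows([.5758,-.0159,.034])
E
```

```text
clock: 18.5
eef_pos: [0.5721, -0.0098, 0.0552]
tool_rot: [-0.109, 0.994, 0.0, 0.001]
ft_force: [0.3, 0.0, -0.1]
grip_width: 0.0135
grasp_force: 58.9
t 18.5 p [ 0.5721 -0.0098  0.0552] R [[-0.976, -0.218, 0.001], [-0.218, 0.976, 0.0], [-0.001, -0.0, -1.0]] w 0.0135 gf 58.9 f [ 0.3  0.  -0.1] q6 [-0.02  0.54 -0.1   0.93  0.   -0.24]
row [-0.015 -0.045  0.142] turn None
```

```bash
python3 -m creep '0 -0.01 -0.04 0.07 0;0 -0.01 -0.04 0.14 0;0 -0.01 -0.04 0.14 0;0.35 -0.01 -0.04 0.14 0;0.35 -0.01 -0.04 0.14 0;0.35 -0.01 -0.04 0.1 0;0.35 -0.01 -0.04 -0.3 0;0.35 -0.01 -0.04 -0.7 0;0.35 -0.01 -0.04 -0.98 0;0.35 -0.01 -0.04 -0.98 0' >/dev/null
python3 -m creep '0.6 0.4 0.1 -0.3 0.06;0.6 0.4 0.1 -0.3 0.5;0.6 0.4 0.1 -0.3 0.5;0.6 0.4 0.1 -0.3 0.5;0.6 0.4 0.1 -0.3 0.5;0.6 0.4 0.1 -0.3 0.5;0.6 0.4 0.1 -0.3 0.5;0.6 0.4 0.1 -0.3 0.5;0.6 0.4 0.1 -0.3 0.5;0.6 0.4 0.1 -0.3 0.5;0.6 0.4 0.1 -0.3 0.5'
python3 - <<'E'
from h import *
st(); a=save('s4.png','scene'); 
print([(np.round(d['at'],3).tolist(),round(d['conf'],2)) for d in spot_point('bail_mid','scene')+spot_point('basket','scene')])
d=cut_out('bail_mid','scene'); print(len(d))
im=cv2.imread('pics/s4.png')[150:350,200:400]; cv2.imwrite('pics/s4c.png',cv2.resize(im,None,fx=3,fy=3))
rows([.514,-.005,.17],yaw=np.radians(12.5))
E
```

```text
clock: 21.12
eef_pos: [0.5121, -0.0149, 0.2453]
tool_rot: [0.626, 0.78, -0.0, -0.0]
ft_force: [-0.3, 0.3, -0.1]
grip_width: 0.0514
grasp_force: 0.0
t 21.12 p [ 0.5121 -0.0149  0.2453] R [[-0.217, 0.976, -0.001], [0.976, 0.217, -0.0], [0.0, -0.001, -1.0]] w 0.0514 gf 0.0 f [-0.3  0.3 -0.1] q6 [-0.03  0.27  0.02  1.32 -0.    1.32]
[([0.513, -0.001, 0.124], 0.64), ([0.519, -0.01, -0.0], 0.61), ([0.461, -0.358, 0.103], 0.27)]
1
row [0.062 0.025 0.505] turn -0.0001
```

View pics/s4c.png

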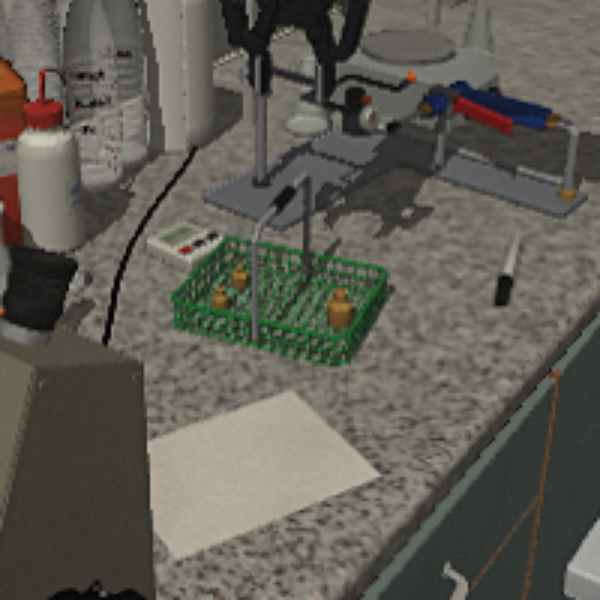

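All three weights stand in the basket, at crop (222,297), (240,275) and (340,307), and the sheet is empty. I'll grip the handle next.

```bash
python3 -m creep '0.6 0.07 0.02 0.3 0;0.6 0.07 0.02 0.6 0;0.6 0.07 0.02 0.76 0;0.6 0.07 0.02 0.78 0;0.6 0.07 0.02 0.78 0;0 0.07 0.02 0.78 0;0 0.07 0.02 0.78 0;0 0.07 0.02 0.78 0;0 0.07 0.02 0.78 0;0 0.07 0.02 0.78 0;0 0.07 0.02 0.78 0'; python3 -m creep '0 0 0 -0.1 0;0 0 0 -0.2 0;0 0 0 -0.2 0;0 0 0 -0.2 0'; python3 - <<'E'
from h import *
st(); d=[(np.round(d['at'],3).tolist(),round(d['conf'],2)) for n in('bail_mid','basket') for d in spot_point(n,'scene')]; print(d)
E
```

```text
clock: 22.7
eef_pos: [0.5141, -0.004, 0.13]
tool_rot: [0.626, 0.78, 0.001, 0.001]
ft_force: [-0.3, 0.2, 6.1]
grip_width: 0.01
grasp_force: 58.6
clock: 23.2
eef_pos: [0.5129, -0.004, 0.1586]
tool_rot: [0.626, 0.78, -0.0, -0.0]
ft_force: [0.5, 0.2, -5.2]
grip_width: 0.0099
grasp_force: 58.5
t 23.2 p [ 0.5129 -0.004   0.1586] R [[-0.216, 0.976, -0.001], [0.976, 0.216, 0.0], [0.0, -0.001, -1.0]] w 0.0099 gf 58.5 f [ 0.5  0.2 -5.2] q6 [-0.01  0.33 -0.13  1.11  0.    1.35]
[([0.513, -0.001, 0.124], 0.64), ([0.519, -0.01, -0.0], 0.61), ([0.461, -0.358, 0.103], 0.27)]
```

```bash
python3 - <<'E'
from h import *
a=np.radians(-4.9); X=np.array([np.cos(a),np.sin(a)]);Y=np.array([-X[1],X[0]]); h=np.array([.5602,-.2028])
for u,v in((375,209.5),(377,209.5)):
    for z in(.1,.13):
        p=ray('top',u,v,z)[:2]-h; print(z,(p@X).round(4),(p@Y).round(4))
pre=h-.14*X; print(pre); rows([*pre,.215],yaw=a)
E
```

```text
0.1 -0.0102 -0.071
0.13 -0.0132 -0.065
0.1 -0.0098 -0.0763
0.13 -0.0128 -0.0701
[ 0.42071166 -0.19084163]
row [-1.084 -0.867 -0.378] turn 0.0964
```

```bash
python3 -m creep '0 -0.2 -0.2 -0.2 0.096;0 -0.5 -0.4 -0.38 0.096;0 -0.8 -0.6 -0.38 0.096;0 -0.9 -0.8 -0.38 0.096;0 -1 -0.87 -0.38 0.096;0 -1 -0.87 -0.38 0.096;0 -1 -0.87 -0.38 0.096;0 -1 -0.87 -0.38 0.096'; python3 - <<'E'
from h import *
st(); a=np.radians(-4.9); X=np.array([np.cos(a),np.sin(a)]);Y=np.array([-X[1],X[0]]); h=np.array([.5602,-.2028])
for n,d in(('pre',-.14),('h',0)): print(n); rows([*(h+d*X+.005*Y),.215],yaw=a)
s=save('s5.png','scene'); t=save('t5.png','top')
s=cv2.resize(s[150:250,260:400],None,fx=5,fy=5); cv2.imwrite('pics/s5c.png',s[:,:,::-1])
t=cv2.resize(t[130:290,300:460],None,fx=3.75,fy=3.75); cv2.imwrite('pics/t5c.png',t[:,:,::-1])
E
```

```text
clock: 24.3
eef_pos: [0.4184, -0.1779, 0.2156]
tool_rot: [0.736, 0.677, 0.0, -0.0]
ft_force: [-0.7, 0.4, -4.5]
grip_width: 0.0099
grasp_force: 58.8
t 24.3 p [ 0.4184 -0.1779  0.2156] R [[0.083, 0.997, -0.0], [0.997, -0.083, 0.0], [0.0, -0.0, -1.0]] w 0.0099 gf 58.8 f [-0.7  0.4 -4.5] q6 [-0.4   0.17 -0.18  1.22  0.    1.25]
pre
row [-0.051  0.022  0.004] turn 0.0009
h
row [-0.054  0.956  0.004] turn 0.0009
```

View pics/s5c.png

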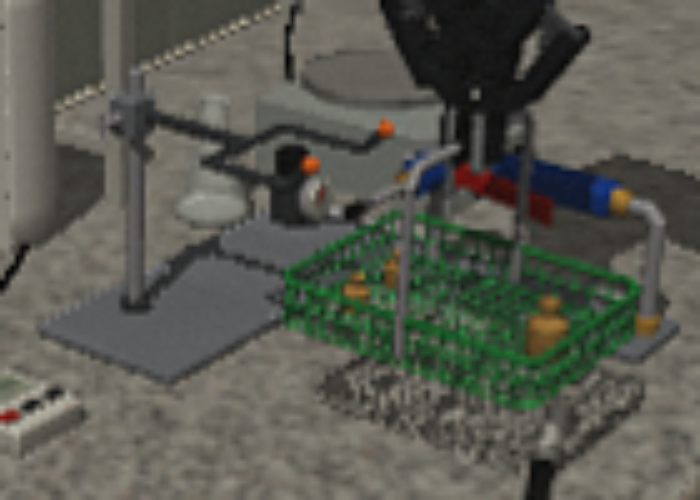

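View pics/t5c.png

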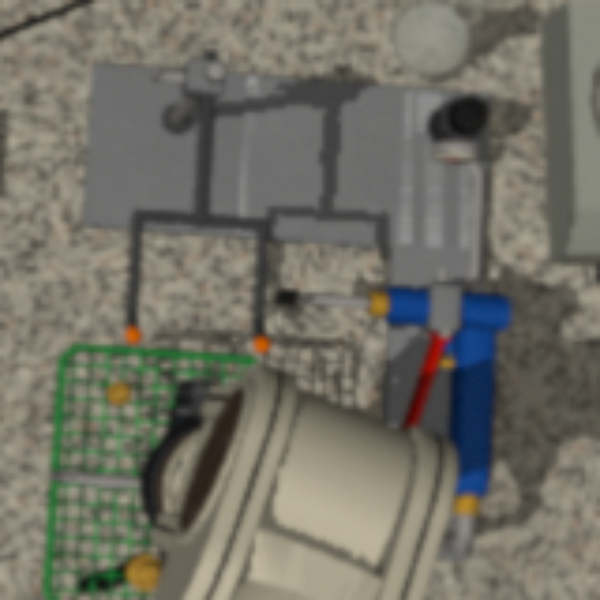

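In the scene crop the basket hangs level with its three weights, in front of the fork tips at (310,165) and (385,128). The black nozzle tip is at scene crop (350,210) and top crop (285,298). I'll triangulate its height.

```bash
python3 - <<'E'
from h import *
a=np.radians(-4.9); X=np.array([np.cos(a),np.sin(a)]);Y=np.array([-X[1],X[0]]); h=np.array([.5602,-.2028])
for z in(.08,.09,.1,.11,.12,.13):
    p=ray('top',374.5,209.5,z)[:2]; q=ray('scene',329,192,z)[:2]; print(z,((p-h)@X).round(4),((p-h)@Y).round(4),(p-q).round(4))
E
```

```text
0.08 -0.0084 -0.0738 [-0.0283  0.0395]
0.09 -0.0093 -0.0717 [-0.0177  0.0206]
0.1 -0.0103 -0.0697 [-0.0071  0.0017]
0.11 -0.0113 -0.0677 [ 0.0035 -0.0171]
0.12 -0.0123 -0.0657 [ 0.0141 -0.036 ]
0.13 -0.0133 -0.0637 [ 0.0246 -0.0549]
```

```bash
python3 -m creep '0 -0.02 0.15 0 0;0 -0.02 0.3 0 0;0 -0.02 0.45 0 0;0 -0.02 0.6 0 0;0 -0.02 0.75 0 0;0 -0.02 0.88 0 0;0 -0.02 0.94 0 0;0 -0.02 0.94 0 0;0 -0.02 0.94 0 0;0 -0.02 0.94 0 0'; python3 - <<'E'
from h import *
st(); a=np.radians(-4.9); X=np.array([np.cos(a),np.sin(a)]);Y=np.array([-X[1],X[0]]); h=np.array([.5602,-.2028])
rows([*(h-.003*X+.009*Y),.173],yaw=a)
s=save('s6.png','scene'); t=save('t6.png','top')
s=cv2.resize(s[150:250,260:400],None,fx=4,fy=4); t=cv2.resize(t[150:250,300:400],None,fx=4,fy=4)[:,20:-140]
cv2.imwrite('pics/c6.png',np.hstack([s,t])[:,:800,::-1])
E
```

```text
clock: 25.65
eef_pos: [0.5577, -0.1934, 0.216]
tool_rot: [0.736, 0.677, -0.0, -0.0]
ft_force: [-0.0, 0.2, -3.5]
grip_width: 0.0101
grasp_force: 58.9
t 25.65 p [ 0.5577 -0.1934  0.216 ] R [[0.084, 0.996, -0.0], [0.996, -0.084, 0.0], [0.0, -0.0, -1.0]] w 0.0101 gf 58.9 f [-0.   0.2 -3.5] q6 [-0.33  0.44  0.19  1.32 -0.    1.32]
row [-0.001  0.002  0.286] turn 0.0004
```

View pics/c6.png

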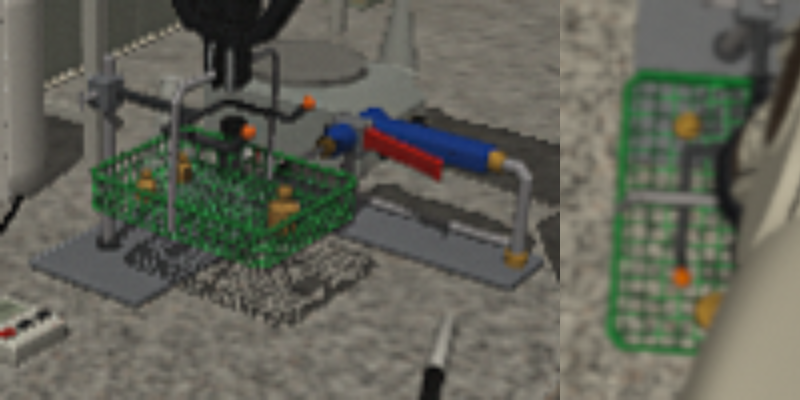

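The bar is above the prongs, behind the orange tips at (308,102) and (248,131), and the weights are still in place. I'll lower it now.

```bash
python3 -m creep '0 0 0 0.1 0;0 0 0 0.18 0;0 0 0 0.24 0;0 0 0 0.26 0;0 0 0 0.26 0;0 0 0 0.26 0'; python3 -m creep '0 0 0 0.02 0;0 0 0 0.03 0;0 0 0 0.03 0;0 0 0 0.03 0'
```

```text
clock: 26.5
eef_pos: [0.5587, -0.1936, 0.1773]
tool_rot: [0.736, 0.677, 0.0, 0.0]
ft_force: [-0.7, -0.1, -4.7]
grip_width: 0.0098
grasp_force: 58.9
clock: 27.0
eef_pos: [0.5585, -0.1935, 0.1727]
tool_rot: [0.736, 0.677, 0.0, 0.0]
ft_force: [0.4, 0.4, -0.7]
grip_width: 0.0098
grasp_force: 59.2
```

```bash
python3 -m creep '0.28 0 0 0 0;0.28 0 0 0 0;0.28 0 0 0 0;0.28 0 0 -0.1 0;0.28 0 0 -0.2 0;0.28 0 0 -0.4 0;0.28 0 0 -0.7 0;0.28 0 0 -0.9 0;0.28 0 0 -0.9 0;0.28 0 0 -0.9 0'; python3 - <<'E'
from h import *
st(); a=np.radians(-4.9); X=np.array([np.cos(a),np.sin(a)]);Y=np.array([-X[1],X[0]]); h=np.array([.5602,-.2028])
g=h-.062*X-.199*Y; print(g); rows([*g,.25],yaw=a+np.pi/2)
s=save('s7.png','scene'); t=save('t7.png','top')
s=cv2.resize(s[150:250,260:400],None,fx=4,fy=4); t=cv2.resize(t[150:250,300:400],None,fx=4,fy=4)[:,20:-140]
cv2.imwrite('pics/c7.png',np.hstack([s,t])[:,:800,::-1])
for n in('grip_point','trigger_pad'):
  for c in('scene','top'): print(n,c,[(np.round(d['at'],3).tolist(),round(d['conf'],2)) for d in spot_point(n,c)])
E
```

```text
clock: 28.25
eef_pos: [0.5582, -0.1934, 0.3073]
tool_rot: [0.736, 0.677, 0.0, 0.0]
ft_force: [0.8, -0.1, -0.6]
grip_width: 0.024
grasp_force: 0.0
t 28.25 p [ 0.5582 -0.1934  0.3073] R [[0.084, 0.996, 0.0], [0.996, -0.084, -0.0], [-0.0, 0.0, -1.0]] w 0.024 gf 0.0 f [ 0.8 -0.1 -0.6] q6 [-0.33  0.42  0.39  1.55  0.    1.32]
[ 0.48142862 -0.39577686]
row [-1.387 -0.397  0.382] turn -0.4995
grip_point scene [([0.458, -0.4, 0.103], 0.58), ([0.558, -0.2, 0.164], 0.54)]
grip_point top [([0.459, -0.4, 0.096], 0.64), ([0.731, 0.164, 0.0], 0.24)]
trigger_pad scene [([0.462, -0.354, 0.104], 0.55)]
trigger_pad top [([0.573, 0.363, 0.166], 0.47), ([0.408, 0.214, -0.001], 0.3)]
```

View pics/c7.png

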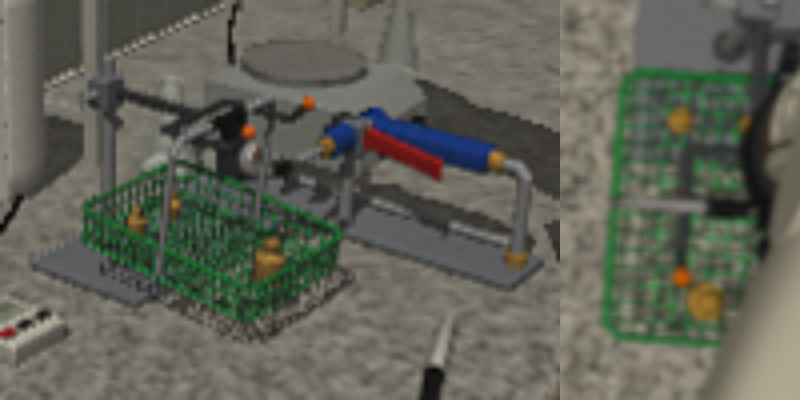

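The basket hangs on both prongs with its weights in it, and its near side sits slightly lower. The network puts the grip about 22 mm from my estimate, so I'll check that in the t0 picture.

```bash
python3 - <<'E'
from h import *
a=np.radians(-4.9); X=np.array([np.cos(a),np.sin(a)]);Y=np.array([-X[1],X[0]]); h=np.array([.5602,-.2028])
im=cv2.imread('pics/t0.png')[:,:,::-1]; x0,y0,x1,y1=390,195,445,285
H=cv2.cvtColor(im[y0:y1,x0:x1],cv2.COLOR_RGB2HSV)
for n,m in(('blue',cv2.inRange(H,(100,120,40),(125,255,255))),('red',cv2.inRange(H,(0,150,80),(5,255,255))|cv2.inRange(H,(172,150,80),(180,255,255)))):
    ys,xs=np.nonzero(m); P=np.array([ray('top',x+x0,y+y0,.11)[:2] for x,y in zip(xs,ys)])
    L=np.c_[(P-h)@X,(P-h)@Y]; print(n,len(xs),P.min(0).round(3),P.max(0).round(3),'stand',L.min(0).round(3),L.max(0).round(3))
    for lo in np.arange(-.14,.0,.02):
        s=L[(L[:,0]>=lo)&(L[:,0]<lo+.02)]
        if len(s): print(lo.round(2),s[:,1].min().round(4),s[:,1].max().round(4))
E
```

```text
blue 689 [ 0.409 -0.427] [ 0.549 -0.343] stand [-0.133 -0.226] [ 0.003 -0.142]
-0.14 -0.2164 -0.1899
-0.12 -0.218 -0.1896
-0.1 -0.2173 -0.1902
-0.08 -0.2179 -0.1897
-0.06 -0.2177 -0.1912
-0.04 -0.2185 -0.1504
-0.02 -0.2261 -0.1424
0.0 -0.2225 -0.1439
red 114 [ 0.435 -0.382] [ 0.518 -0.346] stand [-0.112 -0.182] [-0.028 -0.153]
-0.12 -0.1629 -0.1527
-0.1 -0.1672 -0.1571
-0.08 -0.1737 -0.1636
-0.06 -0.1802 -0.168
-0.04 -0.1824 -0.1743
```

```bash
python3 -m creep '1 -0.3 -0.2 0 -0.5;1 -0.6 -0.4 0 -0.5;1 -0.9 -0.6 0 -0.5;1 -1 -0.6 0 -0.5;1 -1 -0.6 0 -0.5;1 -1 -0.6 0 -0.5;1 -1 -0.6 0 -0.5;1 -1 -0.6 0 -0.5;1 -1 -0.6 0 -0.5;1 -1 -0.6 0 -0.5;1 -1 -0.6 0 -0.5' >/dev/null; python3 - <<'E'
from h import *
a=np.radians(-4.9); X=np.array([np.cos(a),np.sin(a)]);Y=np.array([-X[1],X[0]]); h=np.array([.5602,-.2028])
st(); rows([*(h-.0845*X-.192*Y),.18],yaw=a+np.pi/2)
E
```

```text
t 29.93 p [ 0.456  -0.3353  0.3071] R [[-0.996, 0.085, -0.0], [0.085, 0.996, 0.0], [0.0, 0.0, -1.0]] w 0.0851 gf 0.0 f [-0.1 -0.3  0.2] q6 [-0.63  0.36  0.31  1.52  0.   -0.55]
row [-0.054 -0.341  0.847] turn 0.0001
```

```bash
python3 -m creep '1 -0.05 -0.2 0.2 0;1 -0.05 -0.34 0.5 0;1 -0.05 -0.34 0.8 0;1 -0.05 -0.34 0.85 0;1 -0.05 -0.34 0.85 0;1 -0.05 -0.34 0.85 0' >/dev/null; python3 - <<'E'
from h import *
a=np.radians(-4.9); X=np.array([np.cos(a),np.sin(a)]);Y=np.array([-X[1],X[0]]); h=np.array([.5602,-.2028])
st(); rows([*(h-.0845*X-.192*Y),.103],yaw=a+np.pi/2)
s=save('s8.png','scene'); t=save('t8.png','top')
s=cv2.resize(s[130:250,300:420],None,fx=5,fy=5); cv2.imwrite('pics/c8.png',s[:,:,::-1])
E
```

```text
t 30.68 p [ 0.4605 -0.3876  0.1824] R [[-0.996, 0.084, 0.003], [0.084, 0.996, -0.003], [-0.004, -0.003, -1.0]] w 0.0853 gf 0.0 f [ 0.  -1.1 -0.4] q6 [-0.7   0.48  0.16  1.25  0.   -0.62]
row [0.009 0.005 0.53 ] turn 0.0005
```

View pics/c8.png

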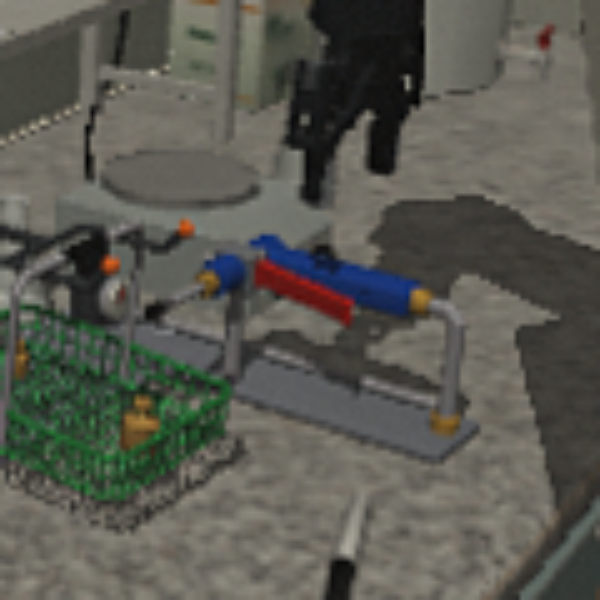

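The gun's red lever faces the camera at (300,290), and the open gripper is above it. I'll go down.

```bash
python3 -m creep '1 0.01 0 0.15 0;1 0.01 0 0.3 0;1 0.01 0 0.4 0;1 0.01 0 0.5 0;1 0.01 0 0.53 0;1 0.01 0 0.53 0;1 0.01 0 0.53 0'; python3 - <<'E'
from h import *
a=np.radians(-4.9); X=np.array([np.cos(a),np.sin(a)]);Y=np.array([-X[1],X[0]]); h=np.array([.5602,-.2028])
o=st(); p=o['eef_pos'][:2]-h; print(p@X,p@Y); rows([*(h-.0845*X-.199*Y),.103],yaw=a+np.pi/2)
E
```

```text
clock: 31.65
eef_pos: [0.4582, -0.3871, 0.1011]
tool_rot: [0.042, 0.999, -0.0, 0.001]
ft_force: [-0.8, -0.2, -0.8]
grip_width: 0.0856
grasp_force: 0.0
t 31.65 p [ 0.4582 -0.3871  0.1011] R [[-0.996, 0.084, 0.001], [0.084, 0.996, -0.001], [-0.001, -0.001, -1.0]] w 0.0856 gf 0.0 f [-0.8 -0.2 -0.8] q6 [-0.7   0.54  0.04  1.07  0.   -0.62]
-0.08587683089366294 -0.1922964497856797
row [-0.009 -0.045 -0.013] turn 0.0005
```

```bash
python3 -m creep '0.7 0 -0.02 0 0;0.6 0 -0.04 0 0;0 0 -0.045 0 0;0 0 -0.045 0 0;0 0 -0.045 0 0;0 0 -0.045 0 0'; python3 -c "
from h import *
s=save('s9.png','scene')[150:250,310:410]; cv2.imwrite('pics/c9.png',cv2.resize(s,None,fx=5,fy=5)[:,:,::-1]); st()"
```

```text
clock: 32.4
eef_pos: [0.457, -0.3952, 0.1018]
tool_rot: [0.042, 0.999, -0.002, 0.0]
ft_force: [-2.3, -3.0, 5.6]
grip_width: 0.0384
grasp_force: 63.1
t 32.45 p [ 0.457  -0.3952  0.1019] R [[-0.997, 0.083, 0.0], [0.083, 0.997, -0.004], [-0.001, -0.004, -1.0]] w 0.0383 gf 63.1 f [-2.7 -3.   5.1] q6 [-0.71  0.54  0.05  1.07 -0.   -0.63]
```

View pics/c9.png

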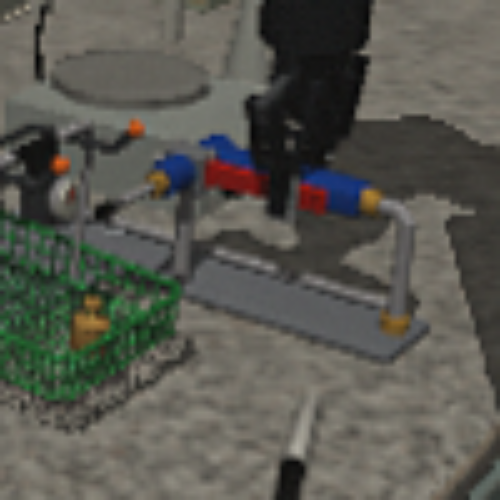

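The lever lies flush against the grip and the width reads 38 mm, which is a full squeeze. I'll hold for about 3 s, release, and repeat.

```bash
python3 -m creep '0 0 0 0 0;0 0 0 0 0;0 0 0 0 0;0 0 0 0 0;0 0 0 0 0;0 0 0 0 0;0 0 0 0 0;0 0 0 0 0;0 0 0 0 0;0 0 0 0 0;0 0 0 0 0'|tail -2; python3 -m creep '0 0 0 0 0;0 0 0 0 0;0 0 0 0 0;0 0 0 0 0;0 0 0 0 0;0 0 0 0 0;0 0 0 0 0;0 0 0 0 0;0 0 0 0 0;0 0 0 0 0;0 0 0 0 0'; python3 -m creep '1 0 0 0 0;1 0 0.02 0 0;1 0 0.045 0 0;1 0 0.045 0 0;1 0 0.045 0 0;1 0 0.045 0 0;1 0 0.045 0 0;1 0 0.045 0 0;1 0 0.045 0 0;1 0 0.045 0 0'; python3 -c "
from h import *
s=save('s10.png','scene')[150:250,310:410]; cv2.imwrite('pics/c10.png',cv2.resize(s,None,fx=5,fy=5)[:,:,::-1])"
```

```text
grip_width: 0.0385
grasp_force: 63.1
clock: 35.2
eef_pos: [0.457, -0.3952, 0.1018]
tool_rot: [0.042, 0.999, -0.002, 0.0]
ft_force: [-2.0, -2.4, 5.8]
grip_width: 0.0381
grasp_force: 63.1
clock: 36.45
eef_pos: [0.4578, -0.3867, 0.1003]
tool_rot: [0.042, 0.999, 0.0, -0.0]
ft_force: [0.3, -0.1, 0.2]
grip_width: 0.0855
grasp_force: 0.0
```

View pics/c10.png

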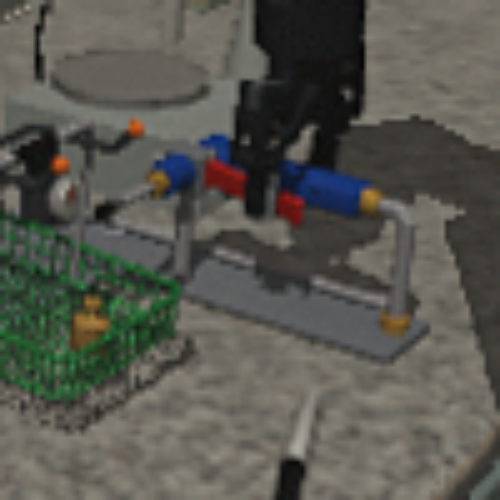

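The lever has sprung fully out. Now the second burst. I've used all 14 picture views, so I'll check by numbers from here.

```bash
python3 -m creep '0.7 0 -0.02 0 0;0.6 0 -0.04 0 0;0 0 -0.045 0 0;0 0 -0.045 0 0;0 0 -0.045 0 0;0 0 -0.045 0 0'|tail -2; python3 -m creep '0 0 0 0 0;0 0 0 0 0;0 0 0 0 0;0 0 0 0 0;0 0 0 0 0;0 0 0 0 0;0 0 0 0 0;0 0 0 0 0;0 0 0 0 0;0 0 0 0 0;0 0 0 0 0'|tail -2; python3 -m creep '0 0 0 0 0;0 0 0 0 0;0 0 0 0 0;0 0 0 0 0;0 0 0 0 0;0 0 0 0 0;0 0 0 0 0;0 0 0 0 0;0 0 0 0 0;0 0 0 0 0;0 0 0 0 0'; python3 -m creep '1 0 0 0 0;1 0 0.02 0 0;1 0 0.045 0 0;1 0 0.045 0 0;1 0 0.045 0 0;1 0 0.045 0 0;1 0 0.045 0 0;1 0 0.045 0 0;1 0 0.045 0 0;1 0 0.045 0 0'; python3 -m creep '1 0 0 -0.2 0;1 0 0 -0.5 0;1 0 0 -0.9 0;1 0 0 -1 0;1 0 0 -1 0;1 0 0 -1 0' >/dev/null
python3 - <<'E'
from h import *
a=np.radians(-4.9); X=np.array([np.cos(a),np.sin(a)]);Y=np.array([-X[1],X[0]]); h=np.array([.5602,-.2028])
st(); camera('scene'); camera('top')
for n in('bail_mid','basket','trigger_pad','weight_20a','weight_50'):
  for c in('scene','top'): print(n,c,[(np.round(d['at'],3).tolist(),round(d['conf'],2)) for d in spot_point(n,c)])
im=camera('top'); x0,y0,x1,y1=390,195,445,285
H=cv2.cvtColor(im[y0:y1,x0:x1],cv2.COLOR_RGB2HSV); m=cv2.inRange(H,(0,150,80),(5,255,255))|cv2.inRange(H,(172,150,80),(180,255,255))
ys,xs=np.nonzero(m); P=np.array([ray('top',x+x0,y+y0,.11)[:2] for x,y in zip(xs,ys)])
if len(xs): print('red',len(xs),((P-h)@Y).max())
rows([*(h-.003*X+.009*Y),.30],yaw=a)
E
```

```text
grip_width: 0.0384
grasp_force: 63.2
grip_width: 0.0385
grasp_force: 63.2
clock: 40.0
eef_pos: [0.4568, -0.3951, 0.1014]
tool_rot: [0.042, 0.999, -0.002, -0.0]
ft_force: [-4.3, -3.4, 5.4]
grip_width: 0.0383
grasp_force: 63.2
clock: 41.25
eef_pos: [0.4578, -0.3867, 0.1003]
tool_rot: [0.042, 0.999, -0.0, 0.0]
ft_force: [0.6, 0.2, 0.4]
grip_width: 0.0854
grasp_force: 0.0
t 42.0 p [ 0.457  -0.386   0.2482] R [[-0.996, 0.084, -0.003], [0.084, 0.996, 0.002], [0.003, 0.002, -1.0]] w 0.0855 gf 0.0 f [-0.4  0.7  0.1] q6 [-0.7   0.44  0.28  1.41  0.   -0.62]
bail_mid scene [([0.555, -0.19, 0.166], 0.62)]
bail_mid top []
basket scene [([0.572, -0.202, 0.041], 0.81)]
basket top [([0.571, -0.197, 0.04], 0.83)]
trigger_pad scene [([0.463, -0.355, 0.103], 0.63)]
trigger_pad top [([0.464, -0.357, 0.1], 0.67)]
weight_20a scene []
weight_20a top []
weight_50 scene [([0.571, -0.201, 0.044], 0.72), ([0.507, -0.189, 0.041], 0.56)]
weight_50 top [([0.505, -0.19, 0.043], 0.65), ([0.662, -0.041, -0.002], 0.19)]
red 115 -0.15265004320352707
row [-0.558  1.339 -0.331] turn -0.4995
```

```bash
python3 -m creep '0.28 -0.1 0.3 -0.2 0.5;0.28 -0.3 0.6 -0.33 0.5;0.28 -0.4 0.9 -0.33 0.5;0.28 -0.55 1 -0.33 0.5;0.28 -0.55 1 -0.33 0.5;0.28 -0.55 1 -0.33 0.5;0.28 -0.55 1 -0.33 0.5;0.28 -0.55 1 -0.33 0.5;0.28 -0.55 1 -0.33 0.5;0.28 -0.55 1 -0.33 0.5;0.28 -0.55 1 -0.33 0.5;0.28 -0.55 1 -0.33 0.5' >/dev/null; python3 - <<'E'
from h import *
a=np.radians(-4.9); camera('scene')
st(); rows([.5575,-.1935,.173],yaw=a); print([(np.round(d['at'],3).tolist(),round(d['conf'],2)) for d in spot_point('bail_mid','scene')])
E
```

```text
t 44.2 p [ 0.5526 -0.2442  0.2998] R [[0.084, 0.997, 0.0], [0.997, -0.084, -0.0], [-0.0, 0.0, -1.0]] w 0.0241 gf 0.0 f [-0.8  0.2 -0.3] q6 [-0.42  0.45  0.42  1.54 -0.    1.24]
row [0.339 0.004 0.845] turn 0.0006
[([0.555, -0.193, 0.168], 0.95)]
```

```bash
python3 -m creep '0.34 0.34 0 0 0;0.34 0.34 0 0 0;0.34 0.34 0 0.3 0;0.34 0.34 0 0.5 0;0.34 0.34 0 0.65 0;0.34 0.34 0 0.75 0;0.34 0.34 0 0.84 0;0.34 0.34 0 0.84 0;0.34 0.34 0 0.84 0;0.34 0.34 0 0.84 0'; python3 -m creep '0 0 0 0 0;0 0 0 0 0;0 0 0 0 0;0 0 0 0 0;0 0 0 0 0'; python3 -m creep '0 0 0 -0.05 0;0 0 0 -0.15 0;0 0 0 -0.25 0;0 0 0 -0.3 0;0 0 0 -0.3 0;0 0 0 -0.3 0'
```

```text
clock: 45.5
eef_pos: [0.5574, -0.1935, 0.1748]
tool_rot: [0.736, 0.677, 0.0, 0.001]
ft_force: [-0.0, -0.1, -0.3]
grip_width: 0.0288
grasp_force: 0.0
clock: 46.12
eef_pos: [0.5572, -0.1935, 0.1746]
tool_rot: [0.736, 0.677, 0.0, 0.001]
ft_force: [-0.8, 0.3, 6.2]
grip_width: 0.0098
grasp_force: 58.6
clock: 46.88
eef_pos: [0.5566, -0.1932, 0.2184]
tool_rot: [0.736, 0.677, -0.0, -0.0]
ft_force: [0.1, 0.0, -4.6]
grip_width: 0.0099
grasp_force: 58.6
```

```bash
python3 -m creep '0 0 -0.15 0 0;0 0 -0.3 0 0;0 0 -0.45 0 0;0 0 -0.6 0 0;0 0 -0.75 0 0;0 0 -0.9 0 0;0 0 -1 0 0;0 0 -1 0 0;0 0 -1 0 0' ; python3 - <<'E'
from h import *
a=np.radians(54.1); X=np.array([np.cos(a),np.sin(a)]);Y=np.array([-X[1],X[0]]); h=np.array([.5739,.3623])
pre=h-.15*X; print(pre); st(); rows([*pre,.25],yaw=a)
t=camera('top'); 
for s,c in orange(t,(85,150,175,240)): print(s,c,ray('top',*c,.185).round(4))
camera('scene')
for n in('basket','weight_20a','weight_50'): print(n,[(np.round(d['at'],3).tolist(),round(d['conf'],2)) for d in spot_point(n,'scene')])
E
```

```text
clock: 48.0
eef_pos: [0.4083, -0.181, 0.219]
tool_rot: [0.736, 0.677, 0.0, 0.001]
ft_force: [0.1, -0.4, -4.2]
grip_width: 0.0096
grasp_force: 58.7
[0.48594415 0.24079375]
t 48.0 p [ 0.4083 -0.181   0.219 ] R [[0.084, 0.996, 0.001], [0.996, -0.084, -0.0], [-0.0, 0.001, -1.0]] w 0.0096 gf 58.7 f [ 0.1 -0.4 -4.2] q6 [-0.42  0.15 -0.2   1.22  0.    1.24]
row [ 2.845  0.28  -0.207] turn -0.3273
13 [147.6, 194.2] [0.5785 0.2982 0.185 ]
14 [127.2, 221.8] [0.5116 0.3469 0.185 ]
basket [([0.421, -0.19, 0.088], 0.71)]
weight_20a []
weight_50 [([0.358, -0.176, 0.084], 0.47), ([0.42, -0.187, 0.09], 0.21)]
```

```bash
python3 -m creep '0 0.2 0 -0.1 0;0 0.5 0.02 -0.2 0;0 0.8 0.05 -0.2 0;0 0.95 0.1 -0.2 0;0 0.95 0.1 -0.2 0;0 0.95 0.1 -0.2 0' >/dev/null; python3 -m creep '0 0.2 0 0 0;0 0.5 0.02 0 0;0 0.8 0.05 0 0;0 0.95 0.1 0 0;0 0.95 0.1 0 0;0 0.95 0.1 0 0'; python3 -m creep '0 0.2 0.02 0 -0.04;0 0.5 0.04 0 -0.1;0 0.8 0.07 0 -0.15;0 0.95 0.09 0 -0.2;0 0.95 0.09 0 -0.25;0 0.95 0.09 0 -0.3;0 0.95 0.09 0 -0.327;0 0.95 0.09 0 -0.327;0 0.95 0.09 0 -0.327'; python3 - <<'E'
from h import *
a=np.radians(54.1); X=np.array([np.cos(a),np.sin(a)]);Y=np.array([-X[1],X[0]]); h=np.array([.5739,.3623])
st(); rows([*(h-.15*X),.222],yaw=a); rows([*(h-.003*X),.222],yaw=a)
camera('scene')
for n in('basket','weight_20a','weight_50','bail_mid'): print(n,[(np.round(d['at'],3).tolist(),round(d['conf'],2)) for d in spot_point(n,'scene')])
E
```

```text
clock: 49.75
eef_pos: [0.4609, 0.0995, 0.2485]
tool_rot: [0.737, 0.676, -0.001, -0.0]
ft_force: [-0.1, 0.6, -4.6]
grip_width: 0.0101
grasp_force: 58.7
clock: 50.88
eef_pos: [0.4868, 0.2406, 0.2488]
tool_rot: [0.31, 0.951, -0.0, -0.0]
ft_force: [-0.1, -0.3, -4.8]
grip_width: 0.01
grasp_force: 58.8
t 50.88 p [0.4868 0.2406 0.2488] R [[-0.808, 0.589, -0.0], [0.589, 0.808, -0.0], [0.0, -0.0, -1.0]] w 0.01 gf 58.8 f [-0.1 -0.3 -4.8] q6 [ 0.46  0.33  0.11  1.36 -0.    1.09]
row [ 0.005 -0.002  0.179] turn -0.0012
row [0.009 0.978 0.178] turn -0.0012
basket [([0.498, 0.244, 0.114], 0.95)]
weight_20a []
weight_50 [([0.461, 0.197, 0.114], 0.61)]
bail_mid [([0.486, 0.246, 0.24], 0.71), ([0.734, 0.16, -0.001], 0.63)]
```

```bash
python3 -m creep '0 0 0.1 0.1 0;0 0 0.2 0.18 0;0 0 0.35 0.18 0;0 0 0.5 0.18 0;0 0.01 0.65 0.18 0;0 0.01 0.8 0.18 0;0 0.01 0.92 0.18 0;0 0.01 0.97 0.18 0;0 0.01 0.97 0.18 0;0 0.01 0.97 0.18 0;0 0.01 0.97 0.18 0'; python3 - <<'E'
from h import *
a=np.radians(54.1); X=np.array([np.cos(a),np.sin(a)]);Y=np.array([-X[1],X[0]]); h=np.array([.5739,.3623])
st(); rows([*(h-.003*X),.1745],yaw=a)
camera('scene'); print([(np.round(d['at'],3).tolist(),round(d['conf'],2)) for n in('bail_mid','drying_hook','basket') for d in spot_point(n,'scene')])
E
```

```text
clock: 52.5
eef_pos: [0.5707, 0.3598, 0.2221]
tool_rot: [0.309, 0.951, -0.0, 0.0]
ft_force: [-0.5, 0.7, -4.8]
grip_width: 0.0096
grasp_force: 58.8
t 52.5 p [0.5707 0.3598 0.2221] R [[-0.809, 0.588, -0.0], [0.588, 0.809, -0.0], [-0.0, -0.0, -1.0]] w 0.0096 gf 58.8 f [-0.5  0.7 -4.8] q6 [ 0.56  0.62  0.5   1.45 -0.    1.19]
row [-0.007  0.006  0.317] turn -0.0005
[([0.568, 0.359, 0.215], 0.83), ([0.461, -0.357, 0.106], 0.55), ([0.568, 0.359, 0.169], 0.91), ([0.583, 0.361, 0.089], 0.7)]
```

```bash
python3 -m creep '0 0 0 0.1 0;0 0 0 0.2 0;0 0 0 0.27 0;0 0 0 0.3 0;0 0 0 0.3 0;0 0 0 0.3 0'|sed -n '2p;4p'; python3 -m creep '0 0 0 0.015 0;0 0 0 0.025 0;0 0 0 0.025 0;0 0 0 0.025 0;0 0 0 0.025 0'
```

```text
eef_pos: [0.5712, 0.3605, 0.1774]
ft_force: [-0.1, -0.6, -4.2]
clock: 54.08
eef_pos: [0.5714, 0.3605, 0.1746]
tool_rot: [0.309, 0.951, 0.001, 0.001]
ft_force: [-1.4, -0.6, 6.5]
grip_width: 0.0101
grasp_force: 59.6
```

```bash
python3 -m creep '0 0 0 -0.006 0;0 0 0 -0.006 0;0.28 0 0 -0.006 0;0.28 0 0 -0.006 0;0.28 0 0 -0.006 0;0.28 0 0 -0.1 0;0.28 0 0 -0.2 0;0.28 0 0 -0.5 0;0.28 0 0 -0.8 0;0.28 0 0 -0.9 0;0.28 0 0 -0.9 0'; python3 -m creep '0.28 0 -0.4 0 0;0.28 0 -0.8 0 0;0.28 0 -1 0 0;0.28 0 -1 0 0;0.28 0 -1 0 0' >/dev/null;  python3 -m creep '0.28 0 -0.4 0 0;0.28 0 -0.8 0 0;0.28 0 -1 0 0;0.28 0 -1 0 0;0.28 0 -1 0 0;0.28 0 -1 0 0;0.28 0 -1 0 0;0.28 0 -1 0 0' >/dev/null; python3 - <<'E'
from h import *
a=np.radians(54.1); X=np.array([np.cos(a),np.sin(a)]);Y=np.array([-X[1],X[0]]); h=np.array([.5739,.3623])
st()
for i in range(2):
  for c in('scene','top'):
    camera(c)
    for n in('basket','bail_mid','weight_20a','weight_50','timer','petri_dish','tall_flask','brown_bottle'): print(n,c,[(np.round(d['at'],3).tolist(),round(d['conf'],2)) for d in spot_point(n,c)])
t=camera('top'); x0,y0,x1,y1=60,140,200,240
H=cv2.cvtColor(t[y0:y1,x0:x1],cv2.COLOR_RGB2HSV); m=cv2.inRange(H,(10,110,50),(30,255,255)); n,l,s,c=cv2.connectedComponentsWithStats(m)
for i in range(1,n):
    if s[i,4]>5:
        p=ray('top',*(c[i]+[x0,y0]),.06)[:2]-h; print(s[i,4],c[i]+[x0,y0],(p@X).round(3),(p@Y).round(3))
E
```

```text
clock: 55.45
eef_pos: [0.5716, 0.3608, 0.3115]
tool_rot: [0.309, 0.951, 0.002, 0.002]
ft_force: [0.2, -0.3, 0.2]
grip_width: 0.0242
grasp_force: 0.0
t 57.08 p [0.3949 0.1178 0.3078] R [[-0.81, 0.587, -0.0], [0.587, 0.81, -0.0], [0.0, -0.0, -1.0]] w 0.0237 gf 0.0 f [ 0.4 -0.5 -0.6] q6 [ 0.29  0.05 -0.08  1.44  0.    0.92]
basket scene []
bail_mid scene [([0.571, 0.363, 0.165], 0.86), ([0.557, -0.203, 0.164], 0.52), ([0.626, 0.397, 0.053], 0.43)]
weight_20a scene [([0.627, 0.398, 0.053], 0.59)]
weight_50 scene []
timer scene [([0.663, -0.042, -0.003], 0.66)]
petri_dish scene [([0.735, 0.088, 0.0], 0.58)]
tall_flask scene [([0.737, 0.16, -0.003], 0.84)]
brown_bottle scene []
basket top [([0.579, 0.369, 0.04], 0.92)]
bail_mid top [([0.57, 0.36, 0.172], 0.83)]
weight_20a top [([0.732, 0.09, -0.002], 0.26)]
weight_50 top [([0.541, 0.315, 0.039], 0.4)]
timer top [([0.664, -0.042, 0.002], 0.7)]
petri_dish top [([0.73, 0.09, 0.001], 0.64)]
tall_flask top [([0.73, 0.162, -0.001], 0.78), ([0.594, 0.427, 0.057], 0.35)]
brown_bottle top [([0.667, 0.182, -0.002], 0.52)]
basket scene []
bail_mid sc
[... 301 characters left out ...]
0.72)]
brown_bottle scene []
basket top [([0.581, 0.368, 0.04], 0.78)]
bail_mid top [([0.571, 0.36, 0.167], 0.63), ([0.731, 0.163, -0.001], 0.55)]
weight_20a top []
weight_50 top []
timer top [([0.662, -0.044, -0.001], 0.83)]
petri_dish top [([0.73, 0.09, -0.002], 0.94)]
tall_flask top [([0.735, 0.164, -0.001], 0.79)]
brown_bottle top [([0.666, 0.182, 0.001], 0.63), ([0.463, -0.356, 0.098], 0.16)]
52 [ 78.34615385 141.51923077] 0.226 -0.04
258 [ 76.40697674 155.48837209] 0.207 -0.006
15 [123.93333333 181.26666667] 0.058 -0.025
16 [113.125  195.4375] 0.059 0.022
23 [147.82608696 194.        ] -0.015 -0.035
73 [152.36986301 214.        ] -0.057 0.001
22 [126.90909091 222.09090909] -0.015 0.058
```

Three brass blobs show inside the hung basket, at x of about +58, +59 and −57 mm. The bar is on the hook and the other objects haven't moved. I'll let it settle, check for swing, and hand in.

```bash
python3 -m creep '0.28 0 0 0 0;0.28 0 0 0 0;0.28 0 0 0 0;0.28 0 0 0 0;0.28 0 0 0 0;0.28 0 0 0 0;0.28 0 0 0 0;0.28 0 0 0 0;0.28 0 0 0 0;0.28 0 0 0 0;0.28 0 0 0 0;0.28 0 0 0 0' >/dev/null; python3 -m creep '0.28 0 0 0 0;0.28 0 0 0 0;0.28 0 0 0 0;0.28 0 0 0 0;0.28 0 0 0 0;0.28 0 0 0 0;0.28 0 0 0 0;0.28 0 0 0 0;0.28 0 0 0 0;0.28 0 0 0 0;0.28 0 0 0 0;0.28 0 0 0 0' >/dev/null; python3 - <<'E'
from h import *
P=[camera('top')[150:240,90:190].astype(int) for i in range(6)]
print([int(abs(p-P[0]).max()) for p in P],[float(abs(p-P[0]).mean().round(2)) for p in P])
print(ticket.job_done())
E
```

```text
[0, 5, 13, 13, 13, 15] [0.0, 0.73, 0.73, 0.74, 0.74, 0.74]
the job is handed in; nothing more can be done
None
```

The job is handed in: all three weights present were put in the basket and given two full bursts of about 3 s on the blow-off stand, and the basket now hangs still on the drying stand with them in it. The other objects are where they started.

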